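# Load the fixture under its sprung hatch and hold the hatch at the balance point

## Task

Raise the fixture's sprung hatch by its bar handle past its balance point so that the spring carries it fully open, then stand the turned body fully home in the round pocket and set the top disc squarely on it. Then take the bar handle again, draw the hatch down to just below its balance point, where it would no longer stay up by itself, and finish while still holding it there by the handle, ready to be closed. Leave the other things where they are.

Things in the scene. Friction and masses are not known exactly. Their poses are not given: they have to be found in the camera images.
- fixture: fixed assembly fixture: aluminium base plate 230 x 250 x 10 mm, pocket block in the middle, sprung hatch above. Origin: centre of its underside, on the work surface; x from the handle side (front) to the hinge, y along the hinge, z up. Hinge posts 113 mm tall at x = 85, y = +/-105 mm; rubber-tipped rests 14 mm across, 93 mm tall at x = -40, y = +/-105 mm.
- pocket (a point): centre of the pocket's floor, 15 mm in front of the fixture's origin, 10 mm above the work surface; axes as the fixture. Round pocket 14 mm deep: 51 mm across for the lower 8 mm, then a 45-degree lead-in widening to 63 mm at the mouth, in a steel block 84 x 84 mm whose top is 24 mm above the work surface. The closed hatch covers it; the fully open hatch stands upright about 100 mm behind its centre.
- hatch_hinge (a point): middle of the hatch's hinge line, 85 mm behind the fixture's origin and 100 mm above the work surface; axes as the fixture, the hatch turns about its y axis.
- hatch (a joint): angle in rad of the sprung hatch (framed clear window, 222 mm wide, 12 mm thick, reaching 130 mm from the hinge): 0 closed and level, grows as it rises, 1.5 fully open at its stop. Balance point 0.95: below it the hatch falls shut, above it the spring swings it to the stop; damped, hardly any friction. About 2 N at most at the handle. Just below = at most 0.27 rad short of balance; 0.81 is the middle.
- hatch_handle (a point): the hatch's round steel bar handle (hatch_bar), 12 mm thick, 100 mm long, parallel to the hinge, stems at its ends. Origin: middle of the bar, 170 mm from the hinge line, in the hatch's plane, 40 mm before its front edge. y along the bar, x to the hinge; it turns with the hatch. Height over the work surface 100 mm + 170 mm x sin(angle): 100 closed, 238 at balance, 270 fully open.
- motor_body: the subassembly's body, a straight-sided turned aluminium pot, 46 mm across and 38 mm tall, standing beside the fixture, on its left or on its right (opposite the top disc). Origin: centre of its underside, z up.
- top_disc: the subassembly's top disc: aluminium disc 44 mm across and 8 mm thick with a grip stub 22 mm across on top of it, 28 mm tall over all; it stands beside the fixture, opposite the body. Origin: centre of its underside, z up.
- flanged_bush: bystander, to be left alone: turned aluminium bush with a flange at its foot, 46 mm across the flange, 34 mm tall. Origin: centre of its underside.
- tall_gauge_block: bystander, to be left alone: steel gauge block, 35 x 9 x 50 mm, standing on end. Origin: centre of its underside.
- vee_block: bystander, to be left alone: hardened steel V-block, 33 x 40 x 34 mm. Origin: centre of its underside.
- hex_key: bystander, to be left alone: black L-shaped hex key, 33 x 82 x 5 mm. Origin: centre of its underside.
- tape_roll: bystander, to be left alone: roll of masking tape, 100 mm across, 25 mm tall. Origin: centre of its underside.
- tray: bystander, to be left alone: frosted plastic tray, 77 x 125 x 26 mm. Origin: centre of its underside.
Not all that is in view belongs to the job. What is shaped like the top_disc but green is not meant.

How it is judged (in metres and radians):
On the way, in this order (a step that is already met when the one before it is completed fails the run):
1. the hatch is raised past its balance point and stands fully open (value of joint hatch above 1.4 rad), for 0.2 s.
2. with the hatch open, the body stands released, fully home in the pocket (horizontal distance between motor_body and pocket below 0.004 m and z of motor_body in the frame of pocket below 0.003 m and angle between motor_body's own z axis and vertical below 0.06 rad and contact force between the fingers and motor_body below 0.05 N and value of joint hatch above 1.2 rad), for 0.2 s.
3. with the hatch open, the top disc lies released, squarely on the body (horizontal distance between motor_body and pocket below 0.004 m and z of motor_body in the frame of pocket below 0.003 m and angle between each of motor_body, top_disc's own z axis and vertical below 0.06 rad and horizontal distance between top_disc and motor_body below 0.007 m and z of top_disc in the frame of motor_body between 0.035 and 0.041 m and contact force between the fingers and top_disc below 0.05 N and value of joint hatch above 1.2 rad), for 0.2 s.
At the end, for the whole second after the job is handed in: The fingers hold the hatch still by its bar handle at 0.68 to 0.94 rad; the body stands on the pocket floor (centre within 4 mm, at most 3 mm up), the top disc lies on it (centres within 7 mm), both tilted under 0.06 rad, released and at rest (horizontal distance between motor_body and pocket below 0.004 m and z of motor_body in the frame of pocket below 0.003 m and angle between each of motor_body, top_disc's own z axis and vertical below 0.06 rad and horizontal distance between top_disc and motor_body below 0.007 m and z of top_disc in the frame of motor_body between 0.035 and 0.041 m and contact force between the fingers and motor_body below 0.05 N and contact force between each of the fingers, hatch and top_disc below 0.05 N and value of joint hatch between 0.68 and 0.94 rad and velocity of joint hatch between -0.05 and 0.05 rad/s and contact force between the fingers and hatch_bar above 0.15 N and linear speed of each of top_disc, motor_body below 0.02 m/s); the arm keeps its last pose, push and grip.
It fails at once if a bystander is moved by more than 20 mm (distance of any of flanged_bush, tall_gauge_block, vee_block, hex_key, tape_roll, tray from where it was at the start of the episode above 0.02 m).
It also fails if it takes over 72 s, if anything falls off the work surface, if the arm or the gripper's body presses on something with over 40 N, if the wrist force passes 120 N, or if a joint passes its speed limit or range.

## Robot

A 7-joint arm with a two-finger parallel gripper is mounted at the origin on a cart in front of the work surface, level with it; the furniture and walls round the work are solid. World frame = base frame: x ahead of the robot, y to its left, z up, the work surface at z = 0. Lengths are in mm, angles in degrees, forces in N, time in s.
With the tool pointing down it reaches from about 400 to 850 mm from the base axis. Payload 10.4 kg.
Tool frame: the origin (TCP) lies on the centre line of the jaws, within the pads' length; the fingertips stand 25 mm ahead of it and the grasp point (between the pads) lies 6 mm ahead of it; z points along the fingers, y is the line along which they close (so a half turn about z gives the same grasp; the last joint's range is limited). The gripper opens to 85 mm and grips with 20 to 120 N. Pads are 22 mm wide; open, the fingers measure 114 mm over their backs; the gripper's body (76 mm by 85 mm) begins 54 mm behind the grasp point. The pads swing forward as they close: fully open they stand 13 mm farther back than shut.
Start: joints at [-66.383, 19.034, -3.707, 83.658, 1.238, 77.344, -5.071], TCP at [263.259, 566.875, 217.738] pointing down, gripper open.
Joint ranges: [-148.97, 148.97], [-28.65, 121.19], [-84.17, 76.75], [9.2, 138.47], [-72.65, 252.65], [3.7, 117.97], [-149.18, 149.18]. Speed limits (degrees/s): [127.2, 127.2, 159.86, 159.86, 180, 180, 180].

## Interface

Orientations are given as [roll, pitch, yaw] about the fixed x, y, z axes, in that order (R = Rz(yaw) Ry(pitch) Rx(roll)).
In Python, from plant import * gives the robot as it stands.
- The arm moves only by the tool carry_out, never from a script. Its argument "steps" is a list of rows, each a list of 4 numbers: the shift along the tool's x, y, z in mm, then the turn about the tool's z in degrees. In form: [[dx, dy, dz, yaw], ...]. A call has 1 to 10 rows; each row shifts and turns the commanded pose from where the row before left it, along the tool's axes as they then stand; what a row does not reach is not made up. A row lasts 1/8 s, in which the tool goes at most 62.5 mm and 10.7 degrees, less where a joint would pass 70% of its speed; a pose out of reach is approached as far as the arm can. A call is refused whole if a number of a shift passes 62.5 or a number of a turn 10.7, either way. A call with a gripper value outside its range is refused whole. "claw" is the gripper command: -1 is fully open, 1 is shut, values between are in proportion, set as the call begins (left out, the last holds). The fingers move at their own pace and stop on an object; "squeeze" is the grip in N (left out, the last holds). Time passes only in rows, so rows that do not move let the fingers close. It gives the time, the measured TCP pose, the force, the opening and the grip force at its end, in the units of the state.
- sense(): the state, without advancing time (a new reading comes with each control period).
- get_image(name): name is "side" or "top" or "wrist"; returns a dict with "color" (384x512x3 uint8, red, green, blue), "mtx" (3x3 intrinsics, pixels), "cam_to_world" (4x4, takes a point from camera to world coordinates); the wrist camera has in their place "T_tool_cam" (4x4, takes a point from camera to tool coordinates, whose origin is the TCP and whose axes are the flange's). Camera axes: x right, y up, looking along -z (the intrinsics and any distortion apply to the point x, -y, -z); pixel columns grow to the right and rows downward; lengths in mm; the calibration is good to about 2 mm. The wrist camera is an equidistant fisheye: a pixel r from the principal point sees the ray r / f radians off the axis. A picture is of the moment at which its call begins: read the wrist's pose just before it. There is no depth.
- close_job(): hands the job in; it is judged then, once.
The state is a dict: "t": time; "joint_positions": joint angles; "joint_vel": joint speeds; "joint_efforts": joint torques, N m; "position": TCP position; "eef_rot": TCP orientation; "wrist_force": force on the tool from outside, world axes, zero at the start; "ft_torque": the same for the moment, N m; "width": finger opening in mm; "finger_force": force on a finger pad.
Only numpy, scipy, OpenCV 4.12 (cv2) and the standard library are available. Lean on these libraries where they do the work, as an engineer would, in place of code of your own. Each camera call takes 0.05 s, during which the arm holds its last target. There are 200 camera calls.

## Working session

There is one attempt and no reset: what is moved stays moved. The work goes in short steps, Python scripts to look and compute and a tool call to move; the robot and the scene stay as the last step left them, time stands still between calls to the robot, and variables do not carry over. Pictures are saved under pics/ and viewed, at most 10 in all, crops included, and the job is handed in when it is done.

Besides the shell and the picture viewer there is one more tool, called after "Emit:" as a command line: name --pt "numbers of a row" for each row, then --argument value for the rest. carry_out: Moves the arm, as the interface text tells. Its arguments: {"type":"object","properties":{"steps":{"type":"array","items":{"type":"array","items":{"type":"number"}}},"claw":{"type":"number"},"squeeze":{"type":"number"}},"required":["steps"]}

```bash
mkdir -p pics; ls; python3 - <<'E'
from plant import *
import cv2,numpy as np,pickle
s=sense();print({k:np.round(v,2) for k,v in s.items()})
for n in ("top","side"):
    d=get_image(n);pickle.dump(d,open(n+".pkl","wb"))
    cv2.imwrite(f"pics/{n}0.png",cv2.resize(d["color"][:,:,::-1],(768,576)))
    print(n,d["mtx"],d["cam_to_world"].round(3), d.keys())
E
```

```text
pics
{'t': np.float64(0.0), 'joint_positions': array([-66.38,  19.07,  -3.71,  83.71,   1.24,  77.34,  -5.07]), 'joint_vel': array([ 0.  , -0.01,  0.05, -0.03, -0.03,  0.04, -0.18]), 'joint_efforts': array([-0.000e+00, -6.254e+01,  5.000e-02, -3.916e+01,  2.000e-02,
        1.000e-02, -0.000e+00]), 'position': array([263.11, 566.47, 216.88]), 'eef_rot': array([-179.92,    0.  ,  155.09]), 'wrist_force': array([-0.26,  1.09, -1.29]), 'ft_torque': array([0.01, 0.  , 0.04]), 'finger_force': np.float64(0.0), 'width': np.float64(85.35)}
top [[425.91047012   0.         249.62959428]
 [  0.         425.91047012 195.47235876]
 [  0.           0.           1.        ]] [[ 9.000000e-03  9.860000e-01 -1.650000e-01  3.540070e+02]
 [-9.990000e-01  1.400000e-02  3.100000e-02  1.215300e+01]
 [ 3.300000e-02  1.650000e-01  9.860000e-01  1.259063e+03]
 [ 0.000000e+00  0.000000e+00  0.000000e+00  1.000000e+00]] dict_keys(['color', 'mtx', 'cam_to_world'])
side [[425.86850136   0.         257.78884499]
 [  0.         425.86850136 198.06997271]
 [  0.           0.           1.        ]] [[-8.850000e-01  2.030000e-01 -4.200000e-01 -4.760100e+01]
 [-4.660000e-01 -4.230000e-01  7.770000e-01  1.106967e+03]
 [-2.000000e-02  8.830000e-01  4.690000e-01  7.311510e+02]
 [ 0.000000e+00  0.000000e+00  0.000000e+00  1.000000e+00]] dict_keys(['color', 'mtx', 'cam_to_world'])
```

View pics/top0.png

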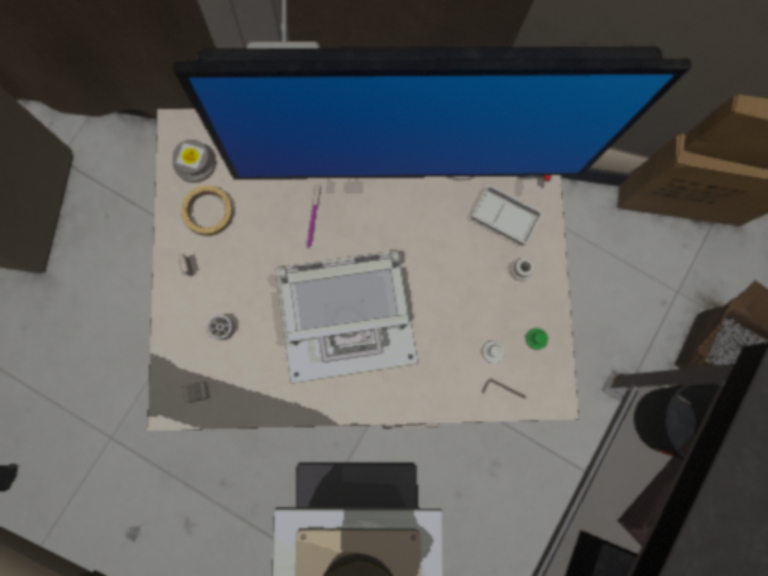

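View pics/side0.png

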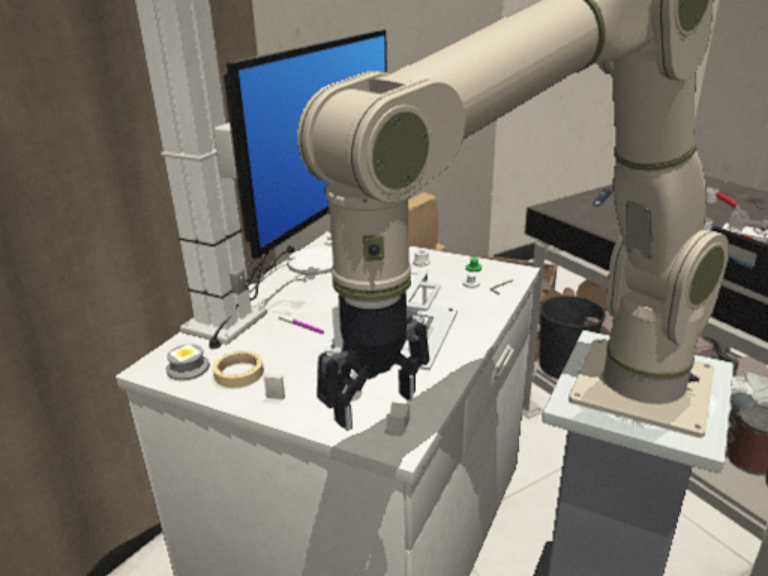

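The top view (shown at 1.5x) has the fixture at about (345,315). The right side has a silver stubbed disc (492,352), a green one (537,338) and a bush-like part (521,268). On the left are a round part (221,327), a gauge block (187,264) and a V-block (195,392). The side view is mostly blocked by the arm. Next I'll enlarge the candidates and the fixture.

```bash
python3 - <<'E'
import cv2,numpy as np,pickle
d=pickle.load(open("top.pkl","rb"));c=d["color"][:,:,::-1]
f=lambda a,s:cv2.resize(a,None,fx=s,fy=s,interpolation=cv2.INTER_CUBIC)
cv2.imwrite("pics/fix.png",f(c[160:260,175:285],5.5))
a=f(c[165:275,110:175],5);b=f(c[165:275,310:385],5)
cv2.imwrite("pics/obj.png",np.hstack([a,b]))
E
```

```text
(no output)
```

View pics/fix.png

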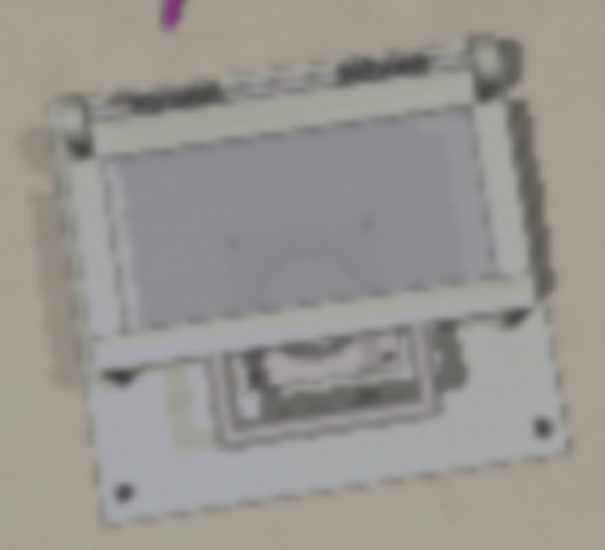

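View pics/obj.png

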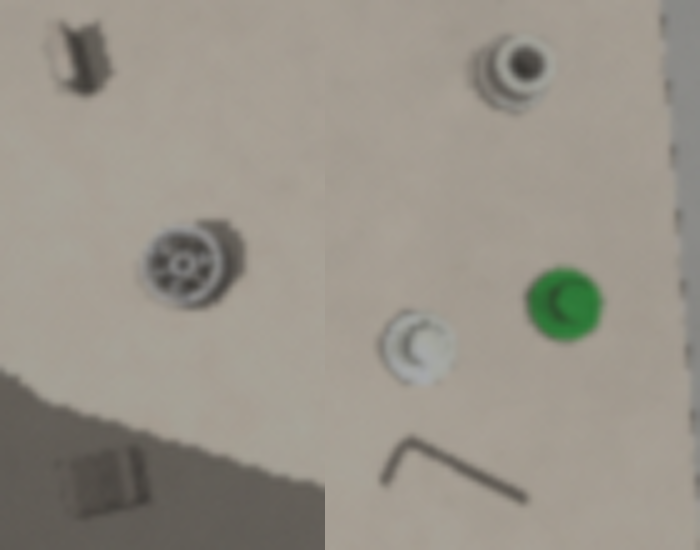

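The crops show the following:
- **Body:** the spoked straight-sided pot on the left, crop (183,264).
- **Disc candidates:** silver stubbed (418,348) and green stubbed (565,303). The silver one is the top disc, since green is excluded.
- **Flanged bush:** (515,70), to be left alone.
- **Fixture:** the handle bar's ends are at (228,438) and (432,408), and the front plate corners are at (105,522) and (570,452).

```bash
cat > h.py <<'E'
import numpy as np,cv2,pickle
def hit(d,u,v,z):
    K=d["mtx"];T=d["cam_to_world"]
    r=T[:3,:3]@np.array([(u-K[0,2])/K[0,0],-(v-K[1,2])/K[1,1],-1.]);o=T[:3,3]
    return (o+r*(z-o[2])/r[2])
E
python3 - <<'E'
from h import *
d=pickle.load(open("top.pkl","rb"))
F=lambda p,z:hit(d,(p[0]+.5)/5.5-.5+175,(p[1]+.5)/5.5-.5+160,z)
def sh(n,a,b):
    v=a-b;print(n,a.round(1),b.round(1),"mid",((a+b)/2).round(1),"len",np.linalg.norm(v).round(1),"yaw",np.degrees(np.arctan2(-v[0],v[1])).round(2))
sh("corners",F((105,522),10),F((570,452),10))
sh("holes",F((124,492),10),F((543,428),10))
sh("bar",F((231,438),100),F((435,408),100))
sh("hatchfront",F((97,370),106),F((533,300),106))
sh("posts",F((70,105),113),F((490,48),113))
g=lambda x,y,x0,z:hit(d,(x+.5)/5-.5+x0,(y+.5)/5-.5+165,z)
print("body",g(183,264,110,38));print("disc",g(418-325,348,310,8));print("stub",g(431-325,342,310,28))
# refine by masks: body top brightness
print("monitor bottom", hit(d,250/1.5,178/1.5,0),hit(d,250/1.5,178/1.5,200))
E
```

```text
corners [387.7 133.3  10. ] [ 427.1 -112.2   10. ] mid [407.4  10.5  10. ] len 248.7 yaw 9.11
holes [403.5 123.8  10. ] [439.7 -97.8  10. ] mid [421.6  13.   10. ] len 224.5 yaw 9.27
bar [426.9  64.  100. ] [442.8 -36.3 100. ] mid [434.8  13.9 100. ] len 101.6 yaw 9.0
hatchfront [459.  130.2 106. ] [496.4 -84.4 106. ] mid [477.7  22.9 106. ] len 217.8 yaw 9.88
posts [590.2 146.9 113. ] [622.7 -62.1 113. ] mid [606.4  42.4 113. ] len 211.5 yaw 8.84
body [490.77092818 269.10286166  38.        ]
disc [ 451.07099551 -260.43456208    8.        ]
stub [ 453.09211132 -263.7627973    28.        ]
monitor bottom [8.00492806e+02 2.29550165e+02 2.27373675e-13] [729.56938165 195.01699977 200.        ]
```

Emit:
carry_out --pt "0 0 -10 9.3" --pt "0 0 -10 9.3" --pt "0 0 -10 9.3" --pt "0 0 -10 9.3" --pt "0 0 0 9.4" --pt "0 0 0 9.4" --pt "0 0 0 0" --claw 0.2 --squeeze 40

```text
t: 0.98
position: [263.1, 566.7, 257.3]
eef_rot: [-180.0, 0.0, 99.2]
wrist_force: [0.4, 0.5, -1.0]
width: 34.3
finger_force: 0.0
```

```bash
cat >> h.py <<'E'
Y=np.radians(9.1);FX=np.array([np.cos(Y),np.sin(Y),0]);FY=np.array([-np.sin(Y),np.cos(Y),0])
O=np.array([520.5,28.5,0])   # fixture origin estimate
BAR=O-85*FX+[0,0,100];POCK=O-15*FX+[0,0,10];BODY=np.array([490.8,269.1,0]);DISC=np.array([451.1,-260.4,0])
def fx(x,y,z): return O+FX*x+FY*y+np.array([0,0,z])
def delta(s,tgt):
    """tool dx,dy,dz to bring TCP to tgt, and yaw turn to 99.1"""
    e=s["eef_rot"];a=np.radians(e[2]);D=np.asarray(tgt)-s["position"]
    tx=np.array([np.cos(a),np.sin(a)]);ty=np.array([np.sin(a),-np.cos(a)])
    print("t",s["t"].round(2),"pos",s["position"].round(1),"rot",e.round(2),"w",s["width"].round(1),"delta",np.round([tx@D[:2],ty@D[:2],-D[2]],1),"turn",round(e[2]-99.1,2))
E
python3 - <<'E'
from plant import *
from h import *
delta(sense(),BAR+[0,0,110])
E
```

```text
Traceback (most recent call last):
  File "h.py", line 14, in delta
    print("t",s["t"].round(2),"pos",s["position"].round(1),"rot",e.round(2),"w",s["width"].round(1),"delta",np.round([tx@D[:2],ty@D[:2],-D[2]],1),"turn",round(e[2]-99.1,2))
              ^^^^^^^^^^^^
AttributeError: 'float' object has no attribute 'round'
```

Emit:
carry_out --pt "-40 8 4 0" --pt "-58 8 4 0" --pt "-60 8 4 0" --pt "-60 10 4 0" --pt "-60 10 4 0" --pt "-60 10 4 0" --pt "-60 10 4 0" --pt "-60 10 4 0" --pt "-60 10 4 0" --pt "-54 0 4 0"

```text
t: 2.22
position: [436.9, 13.0, 217.7]
eef_rot: [180.0, 0.0, 99.3]
wrist_force: [1.3, -0.7, 0.1]
width: 34.1
finger_force: 0.0
```

```bash
sed -i 's/s\["t"\].round(2)/round(float(s["t"]),2)/; s/s\["width"\].round(1)/round(float(s["width"]),1)/' h.py
python3 - <<'E'
from plant import *
from h import *
s=sense();delta(s,BAR+[0,0,110]);d=get_image("wrist");pickle.dump((s,d),open("w1.pkl","wb"))
print(d["mtx"],d["T_tool_cam"].round(2))
cv2.imwrite("pics/w1.png",cv2.resize(d["color"][:,:,::-1],(768,576)))
E
```

```text
t 2.23 pos [436.9  13.  217.7] rot [179.97   0.    99.31] w 34.1 delta [ 2.1 -0.   7.7] turn 0.21
[[297.31863964   0.         255.51478322]
 [  0.         297.31863964 190.74677471]
 [  0.           0.           1.        ]] [[  -0.      0.97    0.26   66.28]
 [   1.      0.      0.     -0.58]
 [  -0.      0.26   -0.97 -156.12]
 [   0.      0.      0.      1.  ]]
```

View pics/w1.png

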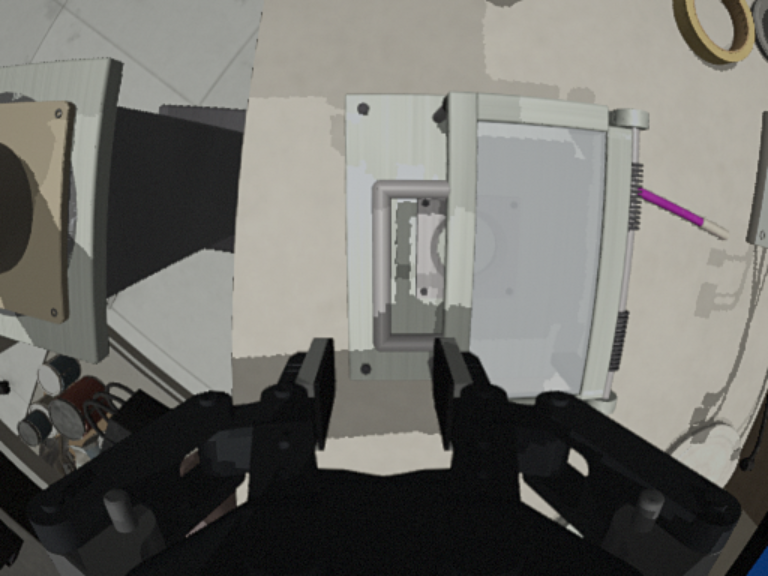

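The wrist view has the bar running vertically from about (381,183) to (380,348), well aligned with the tool. I'll cast these points to refine the fixture estimate.

```bash
cat >> h.py <<'E'
from scipy.spatial.transform import Rotation as R
def whit(s,d,u,v,z):
    K=d["mtx"];T=d["T_tool_cam"];p=np.array([u-K[0,2],v-K[1,2]])/K[0,0];r=np.linalg.norm(p)
    ray=np.array([p[0]/r*np.sin(r),-p[1]/r*np.sin(r),-np.cos(r)])
    W=R.from_euler("xyz",s["eef_rot"],degrees=True).as_matrix()
    o=W@T[:3,3]+s["position"];q=W@T[:3,:3]@ray
    return o+q*(z-o[2])/q[2]
E
python3 - <<'E'
from h import *
s,d=pickle.load(open("w1.pkl","rb"))
F=lambda p,z:whit(s,d,(p[0]+.5)/1.5-.5,(p[1]+.5)/1.5-.5,z)
def sh(n,a,b):
    v=a-b;m=(a+b)/2;print(n,"mid",m.round(1),"len",np.linalg.norm(v).round(1),"yaw",np.degrees(np.arctan2(-v[0],v[1])).round(2),"fix xy",((m-O)@FX).round(1),((m-O)@FY).round(1))
sh("bar",F((381,183),100),F((380,348),100))
sh("holes",F((363,109),10),F((365,369),10))
sh("platefront",F((346,95),10),F((349,379),10))
E
```

```text
bar mid [433.9  16.5 100. ] len 107.6 yaw 8.85 fix xy -87.4 1.9
holes mid [419.5  13.7  10. ] len 224.4 yaw 9.23 fix xy -102.0 1.4
platefront mid [405.4  12.3  10. ] len 246.6 yaw 8.98 fix xy -116.2 2.2
```

Emit:
carry_out --pt "3 -1 20 0.2" --pt "0 0 40 0" --pt "0 0 35 0" --pt "0 0 17 0" --pt "0 0 0 0"

```text
t: 2.9
position: [434.2, 17.9, 104.8]
eef_rot: [-179.9, 0.0, 99.1]
wrist_force: [-0.4, -0.6, 0.8]
width: 34.0
finger_force: 0.0
```

Emit:
carry_out --pt "0 0 0 0" --pt "0 0 0 0" --pt "0 0 0 0" --pt "0 0 0 0" --claw 1 --squeeze 30

```text
t: 3.4
position: [435.2, 18.2, 105.9]
eef_rot: [180.0, -0.0, 98.9]
wrist_force: [-0.2, 0.3, -0.8]
width: -0.1
finger_force: 0.0
```

```bash
sed -i 's/520.5,28.5/519.2,29.8/' h.py
python3 - <<'E'
from plant import *
from h import *
s=sense();delta(s,BAR+[0,0,6]);print(s["wrist_force"],s["finger_force"])
th=np.radians(np.linspace(0,84,15));th=np.linspace(0,1.45,15)
p=np.c_[170-170*np.cos(th),-170*np.sin(th)];print(np.diff(p,axis=0).round(1).tolist())
E
```

```text
t 3.4 pos [435.2  18.2 105.9] rot [ 1.7998e+02 -1.0000e-02  9.8900e+01] w -0.1 delta [-1.8 -0.2 -0.1] turn -0.2
[-0.24763955  0.25020097 -0.75406691] 0.0
[[0.9, -17.6], [2.7, -17.4], [4.5, -17.0], [6.2, -16.5], [7.9, -15.7], [9.5, -14.8], [11.0, -13.8], [12.3, -12.6], [13.6, -11.2], [14.7, -9.7], [15.6, -8.2], [16.3, -6.5], [16.9, -4.8], [17.3, -3.0]]
```

The fingers closed on nothing, so I'll look.

```bash
python3 - <<'E'
from plant import *
from h import *
s=sense();d=get_image("wrist");pickle.dump((s,d),open("w2.pkl","wb"))
e=get_image("side");pickle.dump(e,open("s2.pkl","wb"))
a=cv2.resize(d["color"][100:384,110:420,::-1],(500,458));b=cv2.resize(e["color"][130:300,200:335,::-1],(300,378))
b=cv2.copyMakeBorder(b,0,458-378,0,0,cv2.BORDER_CONSTANT)
cv2.imwrite("pics/w2.png",np.hstack([a,b]))
E
```

```text
(no output)
```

View pics/w2.png

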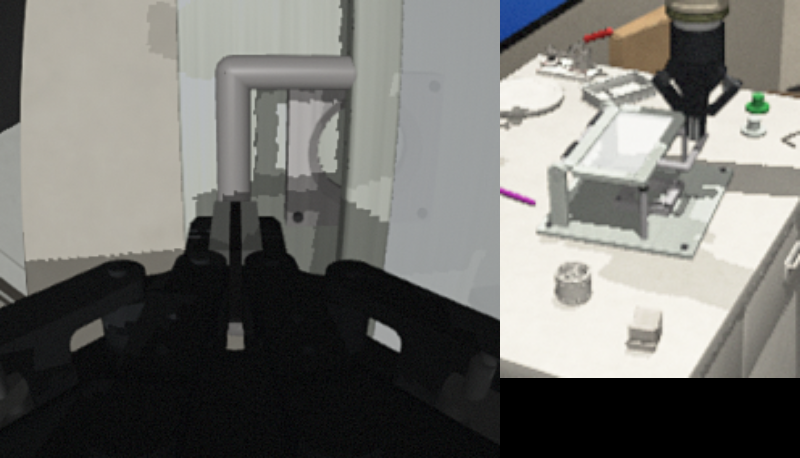

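```bash
python3 - <<'E'
from h import *
s,d=pickle.load(open("w2.pkl","rb"));K=d["mtx"];T=np.linalg.inv(d["T_tool_cam"])
def proj(p):
    c=T[:3,:3]@p+T[:3,3];a=np.arctan2(np.hypot(c[0],c[1]),-c[2]);n=np.hypot(c[0],c[1])
    u=K[0,2]+K[0,0]*a*c[0]/n;v=K[1,2]-K[0,0]*a*c[1]/n
    return ((u-110)*1.613).round(),((v-100)*1.613).round()
for z in (-20,0,6,15,25,40): print(z,"x0",proj(np.array([0,0,z])),"x11",proj(np.array([11,0,z])),"x48",proj(np.array([48.,0,z])))
E
```

```text
-20 x0 (np.float64(237.0), np.float64(238.0)) x11 (np.float64(237.0), np.float64(205.0)) x48 (np.float64(237.0), np.float64(84.0))
0 x0 (np.float64(236.0), np.float64(213.0)) x11 (np.float64(236.0), np.float64(184.0)) x48 (np.float64(237.0), np.float64(76.0))
6 x0 (np.float64(236.0), np.float64(206.0)) x11 (np.float64(236.0), np.float64(178.0)) x48 (np.float64(236.0), np.float64(74.0))
15 x0 (np.float64(236.0), np.float64(198.0)) x11 (np.float64(236.0), np.float64(170.0)) x48 (np.float64(236.0), np.float64(71.0))
25 x0 (np.float64(236.0), np.float64(189.0)) x11 (np.float64(236.0), np.float64(162.0)) x48 (np.float64(236.0), np.float64(69.0))
40 x0 (np.float64(236.0), np.float64(177.0)) x11 (np.float64(236.0), np.float64(152.0)) x48 (np.float64(236.0), np.float64(65.0))
```

```bash
python3 - <<'E'
from h import *
d=pickle.load(open("s2.pkl","rb"));K=d["mtx"];T=np.linalg.inv(d["cam_to_world"])
for z in (80,90,100,110,120,140):
    c=T[:3,:3]@np.array([435.2,18.2,z])+T[:3,3];print(z,(K[0,2]+K[0,0]*c[0]/-c[2]-200),(K[1,2]-K[1,1]*c[1]/-c[2]-130))
for n in (-50,50):
    c=T[:3,:3]@(BAR+FY*n)+T[:3,3];print(n,(K[0,2]+K[0,0]*c[0]/-c[2]-200),(K[1,2]-K[1,1]*c[1]/-c[2]-130))
a=d["color"][165:225,260:310,::-1]
cv2.imwrite("pics/s2.png",cv2.resize(a,(500,600),interpolation=cv2.INTER_CUBIC))
E
```

```text
80 87.2369185965818 73.33557054435525
90 87.27516605245484 70.56643947692856
100 87.31368006233032 67.77800979335527
110 87.35246342245262 64.97007904443421
120 87.39151896831464 62.14244193934425
140 87.47045815963406 56.42721298801712
-50 91.5552481785075 60.64379226681211
50 83.25551927402745 74.85052066826509
```

View pics/s2.png

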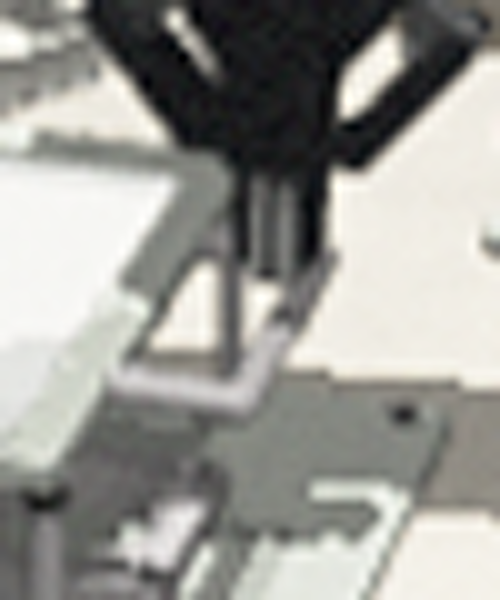

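The side crop shows the fingertips at about (285,280), just above the bar at z≈115. The stated geometry would put them at z≈81, and the wrist view agrees with the higher figure. So the tips sit about 35 mm farther back than stated. I'll open, go 35 mm lower and close again, checking that the bar is really between the pads.

Emit:
carry_out --pt "-2 0 0 0" --pt "0 0 0 0" --pt "0 0 0 0" --pt "0 0 10 0" --pt "0 0 12 0" --pt "0 0 13 0" --pt "0 0 0 0" --claw 0.2

```text
t: 4.38
position: [434.5, 15.8, 69.4]
eef_rot: [-179.9, 0.0, 98.9]
wrist_force: [0.2, -1.0, 0.7]
width: 33.9
finger_force: 0.0
```

Emit:
carry_out --pt "0 0 0 0" --pt "0 0 0 0" --pt "0 0 0 0" --pt "0 0 0 0" --claw 1 --squeeze 30

```text
t: 4.88
position: [435.2, 16.1, 70.8]
eef_rot: [-180.0, -0.0, 98.9]
wrist_force: [-3.9, -1.6, 3.1]
width: 11.1
finger_force: 29.3
```

Emit:
carry_out --pt "0 0.9 -17.6 0" --pt "0 2.7 -17.4 0" --pt "0 4.5 -17 0" --pt "0 6.2 -16.5 0" --pt "0 7.9 -15.7 0" --pt "0 9.5 -14.8 0" --pt "0 11 -13.8 0" --pt "0 12.3 -12.6 0" --pt "0 13.6 -11.2 0" --pt "0 14.7 -9.7 0"

```text
t: 6.12
position: [517.1, 29.6, 219.2]
eef_rot: [-179.9, -0.1, 98.9]
wrist_force: [-14.1, -0.3, 20.6]
width: 10.8
finger_force: 31.9
```

Emit:
carry_out --pt "0 15.6 -8.2 0" --pt "0 16.3 -6.5 0" --pt "0 16.9 -4.8 0" --pt "0 17.3 -3.0 0" --pt "0 0 0 0"

```text
t: 6.75
position: [584.5, 40.6, 240.0]
eef_rot: [179.9, -0.0, 99.0]
wrist_force: [1.0, 4.0, 3.4]
width: 10.6
finger_force: 31.8
```

```bash
python3 - <<'E'
from plant import *
from h import *
s=sense();delta(s,fx(85-170*np.cos(1.45),0,100+170*np.sin(1.45)-30));print(s["wrist_force"],s["finger_force"])
d=get_image("side")
cv2.imwrite("pics/s3.png",cv2.resize(d["color"][90:290,150:400,::-1],(700,560)))
E
```

```text
t 6.75 pos [584.5  40.6 240. ] rot [ 1.7986e+02 -2.0000e-02  9.8970e+01] w 10.6 delta [-0.3 -1.7  1.2] turn -0.13
[1.01275393 3.96417427 3.42093537] 31.82578682899475
```

View pics/s3.png

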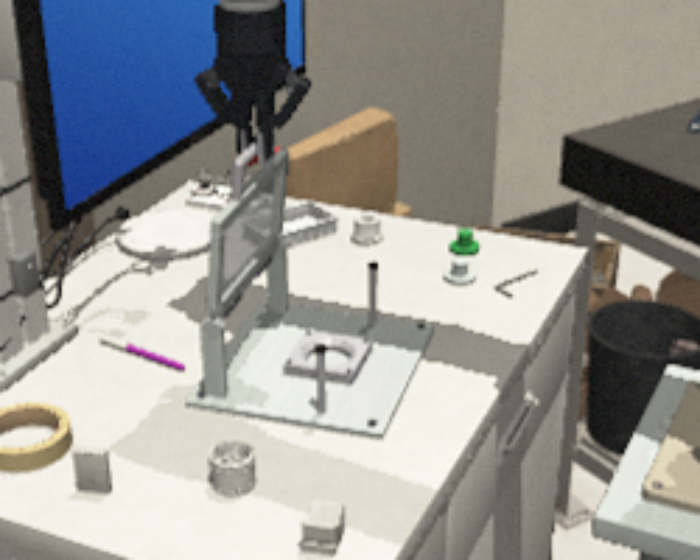

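The side view shows the hatch upright with the bar between the fingers. Now release and rise.

Emit:
carry_out --pt "0 0 0 0" --pt "0 0 0 0" --pt "0 0 0 0" --pt "0 0 -20 0" --pt "0 0 -30 0" --pt "0 0 -20 0" --pt "0 -20 0 0" --pt "0 -30 0 0" --pt "0 -10 0 0" --pt "0 0 0 0" --claw 0.2

```text
t: 8.05
position: [523.7, 30.1, 309.8]
eef_rot: [180.0, -0.1, 98.9]
wrist_force: [0.2, 0.4, -0.1]
width: 34.4
finger_force: 0.0
```

```bash
python3 - <<'E'
from plant import *
from h import *
s=sense();delta(s,BODY+[0,0,150]);d=get_image("wrist");pickle.dump((s,d),open("w3.pkl","wb"))
e=get_image("top");pickle.dump(e,open("t3.pkl","wb"))
a=cv2.resize(d["color"][:,:,::-1],(512,384));b=cv2.resize(e["color"][165:262,185:280,::-1],(285,291));b=cv2.copyMakeBorder(b,0,93,0,0,0)
cv2.imwrite("pics/w3.png",np.hstack([a,b]))
E
```

```text
t 8.05 pos [523.7  30.1 309.8] rot [ 1.7995e+02 -6.0000e-02  9.8910e+01] w 34.4 delta [241.3   4.5 159.8] turn -0.19
```

View pics/w3.png

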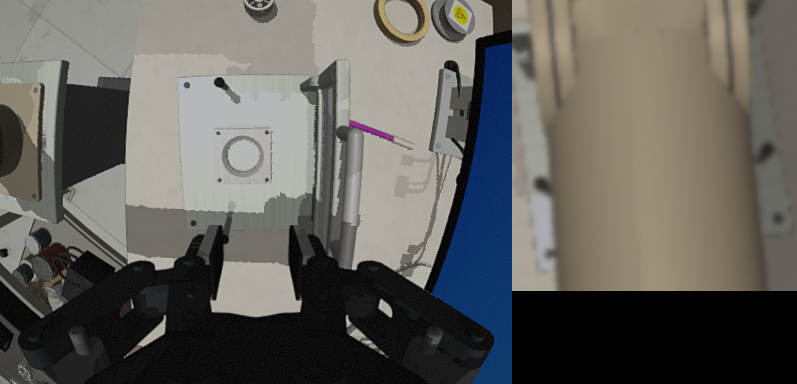

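The wrist view shows the empty pocket at (243,155), with block bolts at (218,133), (266,132), (268,179) and (221,180). The hatch stands open. Next I'll measure the pocket and the true fingertip depth.

```bash
python3 - <<'E'
from h import *
s,d=pickle.load(open("w3.pkl","rb"))
b=[whit(s,d,u,v,24) for u,v in ((218,133),(266,132),(268,179),(221,180))];m=np.mean(b,0);print("bolts mid",m.round(1))
g=cv2.cvtColor(d["color"],cv2.COLOR_RGB2GRAY)[120:192,206:280]
_,t=cv2.threshold(g,215,255,0)
for nm,z,roi in (("floor",10,g),):
    n,l,st,c=cv2.connectedComponentsWithStats(t);i=l[35,37];print("floor",st[i],whit(s,d,c[i][0]+206,c[i][1]+120,z).round(1))
c=cv2.HoughCircles(cv2.resize(g,None,fx=4,fy=4,interpolation=2),cv2.HOUGH_GRADIENT,1,5,param1=100,param2=25,minRadius=50,maxRadius=110)
if c is not None:
    for x,y,r in c[0][:5]:
        u,v=(x+.5)/4-.5+206,(y+.5)/4-.5+120;print("circ",u.round(1),v.round(1),(r/4).round(1),"z24",whit(s,d,u,v,24).round(1),"z10",whit(s,d,u,v,10).round(1))
print("POCK est",POCK.round(1))
K=d["mtx"];T=np.linalg.inv(d["T_tool_cam"])
for x in (11,-11):
  for z in (-40,-30,-20,-10,0,10,20):
    c=T[:3,:3]@np.array([x,17.,z])+T[:3,3];n=np.hypot(c[0],c[1]);a=np.arctan2(n,-c[2])
    print(x,z,(K[0,2]+K[0,0]*a*c[0]/n).round(0),(K[1,2]-K[0,0]*a*c[1]/n).round(0),end="; ")
  print()
E
```

```text
bolts mid [504.8  28.4  24. ]
floor [   0    0   74   72 5328] [503.4  27.2  10. ]
circ 242.5 156.2 21.1 z24 [503.9  28.2  24. ] z10 [503.6  26.1  10. ]
circ 241.2 153.2 17.9 z24 [501.4  32.4  24. ] z10 [501.   30.4  10. ]
circ 240.2 156.0 19.2 z24 [500.5  28.1  24. ] z10 [500.1  25.9  10. ]
circ 243.5 154.8 15.6 z24 [505.   30.7  24. ] z10 [504.8  28.6  10. ]
circ 242.5 153.8 16.6 z24 [503.3  32.   24. ] z10 [503.  30.  10.]
POCK est [504.4  27.4  10. ]
11 -40 296.0 244.0; 11 -30 293.0 235.0; 11 -20 291.0 227.0; 11 -10 289.0 220.0; 11 0 287.0 214.0; 11 10 285.0 208.0; 11 20 284.0 203.0; 
-11 -40 294.0 287.0; -11 -30 291.0 276.0; -11 -20 289.0 266.0; -11 -10 287.0 257.0; -11 0 286.0 249.0; -11 10 284.0 242.0; -11 20 283.0 235.0;
```

Emit:
carry_out --pt "40 2 10 0" --pt "45 2 20 0" --pt "45 0 30 0" --pt "40 0 30 0" --pt "0 0 20 0" --pt "0 0 0 0" --claw -1

```text
t: 8.9
position: [501.0, 198.4, 197.8]
eef_rot: [-179.8, 0.1, 98.9]
wrist_force: [-0.1, -0.8, 1.2]
width: 85.1
finger_force: 0.0
```

```bash
python3 - <<'E'
from plant import *
from h import *
s=sense();delta(s,BODY+[0,0,-2]);d=get_image("wrist");pickle.dump((s,d),open("w4.pkl","wb"))
g=cv2.cvtColor(d["color"],cv2.COLOR_RGB2GRAY)
G=cv2.resize(g[0:230,130:400],None,fx=3,fy=3,interpolation=2)
c=cv2.HoughCircles(G,cv2.HOUGH_GRADIENT,1,30,param1=120,param2=35,minRadius=60,maxRadius=130)
for x,y,r in c[0][:4]:
    u,v=x/3+130-.33,y/3-.33;print("circ",u,v,r/3,whit(s,d,u,v,38).round(1))
cv2.imwrite("pics/w4.png",d["color"][:,:,::-1])
E
```

```text
t 8.9 pos [501.  198.4 197.8] rot [-1.7983e+02  1.2000e-01  9.8910e+01] w 85.1 delta [ 71.4   0.9 199.8] turn -0.19Traceback (most recent call last):
  File "<stdin>", line 7, in <module>
TypeError: 'NoneType' object is not subscriptable
```

```bash
python3 - <<'E'
from h import *
s,d=pickle.load(open("w4.pkl","rb"));K=d["mtx"]
W=R.from_euler("xyz",s["eef_rot"],degrees=True).as_matrix()
T=np.linalg.inv(d["T_tool_cam"])
q=T[:3,:3]@(W.T@(BODY+[0,0,38]-s["position"]))+T[:3,3];n=np.hypot(q[0],q[1]);a=np.arctan2(n,-q[2])
u0,v0=K[0,2]+K[0,0]*a*q[0]/n,K[1,2]-K[0,0]*a*q[1]/n;print("pred",u0,v0,"radius px~",23/np.linalg.norm(q)*297)
x0,y0=int(u0)-50,int(v0)-50
c=d["color"][y0:y0+100,x0:x0+100]
hs=cv2.cvtColor(c,cv2.COLOR_RGB2HSV)
for r in range(0,100,8): print("".join("#" if hs[r,k,1]<18 else ("+" if hs[r,k,1]<30 else ".") for k in range(0,100,2)), hs[r,50])
E
```

```text
pred 257.3179954274688 107.48377388202859 radius px~ 21.628558620537927
++++++++++++++++++++++++++++++++++++++++++++++++++ [ 21  23 146]
++++++++++++++++++++++++++++++++++++++++++++++++++ [ 23  23 144]
++++++++++++++++++++++++++++++++++++++++++++++++++ [ 23  23 144]
++++++++++++++++++++++++++++++++++++++++++++++++++ [ 23  21 145]
++++++++++++++++++###+++++++++##++++++++++++++++++ [19 24 85]
+++++++++++++++##+##+...+...+#+#++#+++++++++++++++ [18 36 35]
++++++++++++++##+++..+##...##....###++++++++++++++ [12 35 36]
+++++++++++++++##++++.......+..+##++++++++++++++++ [15 39 26]
++++++++++++++++++##############+++.++++++++++++++ [36 13 98]
++++++++++++++++++++++++++++++++++++++++++++++++++ [ 19  28 101]
++++++++++++++++++++++++++++++++++++++++++++++++++ [ 21  22 166]
+++++++#++++++++++++++++++++++++++++++++++++++++++ [ 21  22 165]
++++++++++++++++++++++++++++++++++++++++++++++++++ [ 21  22 165]
```

Emit:
carry_out --pt "35 0 30 0.2" --pt "36 1 50 0" --pt "0 0 50 0" --pt "0 0 40 0" --pt "0 0 20 0" --pt "0 0 9 0" --pt "0 0 0 0"

```text
t: 9.82
position: [492.3, 268.8, 1.1]
eef_rot: [180.0, -0.0, 98.6]
wrist_force: [-0.0, 0.0, -0.2]
width: 85.3
finger_force: 0.0
```

Emit:
carry_out --pt "0 0 0 0" --pt "0 0 0 0" --pt "0 0 0 0" --pt "0 0 0 0" --claw 1 --squeeze 30

```text
t: 10.32
position: [492.0, 269.3, 1.5]
eef_rot: [179.9, -0.1, 98.7]
wrist_force: [-1.9, -1.5, 5.4]
width: 45.0
finger_force: 30.0
```

Emit:
carry_out --pt "0 0 -15 0" --pt "0 0 -40 0" --pt "0 0 -45 0" --pt "0 0 -20 0" --pt "-20 -2 0 0" --pt "-50 -5 0 0" --pt "-60 -6 0 0" --pt "-60 -6 0 0" --pt "-40 -4 0 0" --pt "-10 -1 0 0"

```text
t: 11.58
position: [503.0, 23.6, 119.9]
eef_rot: [-179.9, 0.0, 98.4]
wrist_force: [0.7, 0.0, 0.2]
width: 45.0
finger_force: 31.0
```

```bash
sed -i 's/POCK=O-15\*FX+\[0,0,10\]/POCK=np.array([504.6,27.8,10])/' h.py; python3 - <<'E'
from plant import *
from h import *
import time
s=sense();delta(s,POCK+[0,0,1.5]);print(s["wrist_force"],s["finger_force"])
E
```

```text
t 11.57 pos [503.   23.6 119.9] rot [-1.7993e+02  2.0000e-02  9.8370e+01] w 45.0 delta [  3.9   2.2 108.4] turn -0.73
[0.69494307 0.03902354 0.24233018] 30.999292731285095
```

Emit:
carry_out --pt "3.5 2 0 -0.7" --pt "0 0 25 0" --pt "0 0 35 0" --pt "0 0 20 0" --pt "0 0 8 0" --pt "0 0 0 0"

```text
t: 12.32
position: [505.4, 32.6, 32.3]
eef_rot: [-180.0, -0.0, 99.5]
wrist_force: [-0.1, -0.5, -0.0]
width: 45.0
finger_force: 31.0
```

Emit:
carry_out --pt "0 0 5 0" --pt "0 0 4 0" --pt "0 0 4 0" --pt "0 0 0 0"

```text
t: 12.82
position: [506.0, 30.6, 20.0]
eef_rot: [180.0, 0.0, 99.3]
wrist_force: [-1.7, -5.2, 6.5]
width: 44.5
finger_force: 32.5
```

Emit:
carry_out --pt "-2.5 -1 0 0" --pt "0 0 3 0" --pt "0 0 3 0" --pt "0 0 2 0" --pt "0 0 0 0" --pt "0 0 0 0"

```text
t: 13.58
position: [504.9, 27.1, 11.2]
eef_rot: [-180.0, 0.1, 99.3]
wrist_force: [0.8, -7.3, -1.0]
width: 44.6
finger_force: 34.2
```

Emit:
carry_out --pt "0 0 0 0" --pt "0 0 0 0" --pt "0 0 0 0" --pt "0 0 -20 0" --pt "0 0 -40 0" --pt "0 0 -40 0" --pt "-30 0 -30 0" --pt "-40 0 -10 0" --pt "0 0 0 0" --claw -1

```text
t: 14.7
position: [517.0, -43.0, 152.6]
eef_rot: [179.9, 0.0, 99.1]
wrist_force: [-0.3, 0.1, 0.8]
width: 85.5
finger_force: 0.0
```

```bash
cat > look.py <<'E'
from plant import *
from h import *
def project(s,d,P):
    K=d["mtx"];T=np.linalg.inv(d["T_tool_cam"]);W=R.from_euler("xyz",s["eef_rot"],degrees=True).as_matrix()
    q=T[:3,:3]@(W.T@(P-s["position"]))+T[:3,3];n=np.hypot(q[0],q[1]);a=np.arctan2(n,-q[2])
    return np.array([K[0,2]+K[0,0]*a*q[0]/n,K[1,2]-K[0,0]*a*q[1]/n]),23/np.linalg.norm(q)*K[0,0]
E
python3 - <<'E'
from look import *
s=sense();delta(s,POCK);d=get_image("wrist");pickle.dump((s,d),open("w5.pkl","wb"))
p,r=project(s,d,POCK+[0,0,38]);print(p,r)
x,y=p.astype(int)-40;c=d["color"][y:y+80,x:x+80]
cv2.imwrite("pics/w5.png",cv2.resize(c[:,:,::-1],(560,560),interpolation=2))
E
```

```text
t 14.7 pos [517.  -43.  152.6] rot [1.7987e+02 3.0000e-02 9.9120e+01] w 85.5 delta [ 71.8  -1.  142.6] turn 0.02
[254.70957484 106.18779573] 26.22412442557338
```

View pics/w5.png

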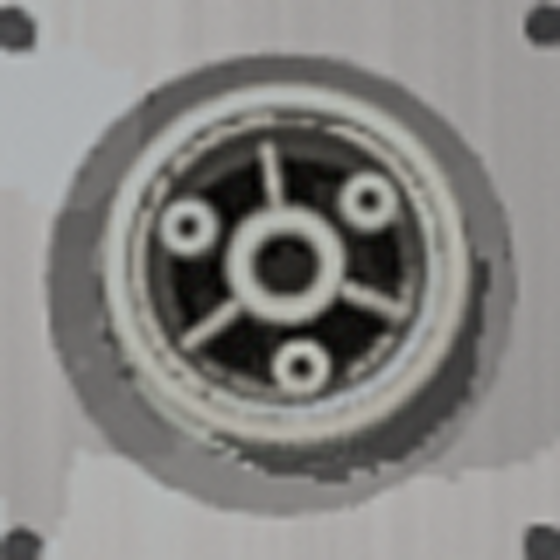

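The crop shows the body upright in the pocket, with its rim centre at about (287,262) and the pocket mouth centre at about (282,285). The rim's size matches the seated height. This was my tenth and last picture, so from here I'll only measure.

```bash
python3 - <<'E'
from look import *
s,d=pickle.load(open("w5.pkl","rb"));f=lambda x,y,z:whit(s,d,(x+.5)/7-.5+214,(y+.5)/7-.5+66,z)
print("body",f(287,262,48).round(1),"mouth",f(282,285,24).round(1),"bolts",np.mean([f(x,y,24) for x,y in((14,30),(548,26),(546,545),(21,550))],0).round(1))
print("rim diam",np.linalg.norm(f(104,262,48)-f(470,262,48)),"mouth diam",np.linalg.norm(f(47,285,24)-f(517,285,24)))
s=sense();delta(s,DISC+[0,0,150])
E
```

```text
body [504.   30.5  48. ] mouth [503.7  28.1  24. ] bolts [503.7  28.2  24. ]
rim diam 45.32000904616355 mouth diam 63.70881326426115
t 14.75 pos [516.5 -40.9 151.8] rot [ 1.7995e+02 -1.0000e-02  9.9260e+01] w 85.4 delta [-206.1  -99.9    1.8] turn 0.16
```

Emit:
carry_out --pt "-40 -15 0 0" --pt "-50 -20 0 0" --pt "-55 -20 0 0" --pt "-55 -20 0 0" --pt "-50 -20 0 0" --pt "-28 -5 0 0" --pt "0 0 0 0" --pt "0 0 0 0" --claw 0.06

```text
t: 15.75
position: [463.6, -328.7, 150.8]
eef_rot: [-180.0, -0.1, 99.5]
wrist_force: [-0.5, -0.3, -0.3]
width: 40.3
finger_force: 0.0
```

```bash
python3 - <<'E'
from look import *
s=sense();delta(s,DISC);d=get_image("wrist");pickle.dump((s,d),open("w6.pkl","wb"))
p,r=project(s,d,DISC+[0,0,28]);q,_=project(s,d,DISC+[0,0,8]);print("pred stub",p,"disc",q,"r",r,r*11/23)
x,y=q.astype(int)-45;c=d["color"][y:y+90,x:x+90]
hs=cv2.cvtColor(c,cv2.COLOR_RGB2HSV)
for k in range(0,90,4): print("".join("%x"%(hs[k,j,2]//16) if hs[k,j,1]<14 else "." for j in range(0,90,2)))
g=cv2.resize(hs[:,:,2],None,fx=4,fy=4,interpolation=2)
for lo,hi in((30,60),(75,120)):
    cc=cv2.HoughCircles(g,cv2.HOUGH_GRADIENT,1,20,param1=100,param2=20,minRadius=lo,maxRadius=hi)
    if cc is not None:
        for X,Y_,r in cc[0][:3]:
            u,v=(X+.5)/4-.5+x,(Y_+.5)/4-.5+y;print(u,v,r/4,whit(s,d,u,v,28).round(1),whit(s,d,u,v,8).round(1))
E
```

```text
t 15.75 pos [ 463.6 -328.7  150.8] rot [-1.7997e+02 -7.0000e-02  9.9490e+01] w 40.3 delta [ 69.5  -1.1 150.8] turn 0.39
pred stub [255.04131051 109.36656306] disc [255.08289071 109.60785458] r 24.504769856580666 11.719672540103797
.............................................
.............................................
.............................................
.............................................
.............................................
.............................................
.............................................
.................6.6.6.6...b.................
..................6.6....6.6.c...............
.............6.66.656.66...65.ab.............
..............666..6....6....66ba............
.................55..6.6.665566.6............
............6..6.....5........6..............
...................5...5........5............
...............55.5..........665.............
...................66..6...5.5...............
....................5...778..................
.............................................
.............................................
.............................................
.............................................
.............................................
.............................................
```

```bash
python3 - <<'E'
from look import *
s,d=pickle.load(open("w6.pkl","rb"));x,y=210,64;c=d["color"][y:y+90,x:x+90]
hs=cv2.cvtColor(c,cv2.COLOR_RGB2HSV)
print("S+V row45");print(hs[45,10:80:2,1].tolist());print(hs[45,10:80:2,2].tolist())
print("col45");print(hs[10:80:2,45,1].tolist());print(hs[10:80:2,45,2].tolist())
lab=cv2.cvtColor(c,cv2.COLOR_RGB2LAB);b=cv2.GaussianBlur(lab[:,:,2],(5,5),0)
t,m=cv2.threshold(b,0,255,cv2.THRESH_BINARY_INV+cv2.THRESH_OTSU)
n,l,st,ce=cv2.connectedComponentsWithStats(m);i=1+np.argmax(st[1:,4]);print(t,st[i],ce[i])
cn,_=cv2.findContours((l==i).astype(np.uint8),0,1);print(cv2.minEnclosingCircle(cn[0]),cv2.fitEllipse(cn[0]))
u,v=ce[i]+[x,y];print(whit(s,d,u,v,8).round(1))
E
```

```text
S+V row45
[22, 27, 24, 22, 24, 26, 19, 15, 15, 8, 13, 16, 16, 16, 13, 13, 11, 13, 16, 13, 16, 16, 13, 11, 15, 15, 13, 13, 18, 21, 23, 20, 22, 22, 22]
[94, 95, 96, 93, 95, 97, 92, 102, 99, 99, 102, 95, 95, 98, 96, 98, 95, 97, 98, 96, 98, 96, 95, 96, 101, 100, 98, 97, 155, 169, 166, 166, 166, 166, 165]
col45
[22, 19, 20, 21, 23, 25, 24, 20, 15, 18, 15, 13, 13, 11, 15, 13, 15, 11, 13, 19, 14, 14, 14, 19, 17, 16, 11, 22, 12, 21, 21, 23, 23, 25, 23]
[165, 164, 165, 168, 134, 91, 95, 88, 99, 99, 101, 101, 96, 96, 99, 99, 99, 96, 97, 95, 91, 91, 92, 92, 88, 96, 94, 94, 128, 111, 119, 120, 121, 121, 121]
132.0 [   0    3   74   73 2874] [34.73556019 43.92205985]
((36.477272033691406, 44.181819915771484), 41.688194274902344) ((35.140968322753906, 42.88423538208008), (55.338932037353516, 73.88130950927734), 123.75286865234375)
[ 440.7 -260.4    8. ]
```

Emit:
carry_out --pt "35 -1 30 0.3" --pt "34.5 -0.5 40 0" --pt "0 0 40 0" --pt "0 0 25 0" --pt "0 0 12 0" --pt "0 0 6 0" --pt "0 0 0 0"

```text
t: 16.68
position: [450.8, -262.1, -1.1]
eef_rot: [180.0, 0.0, 99.1]
wrist_force: [-0.5, 0.2, 0.6]
width: 40.0
finger_force: 0.0
```

Emit:
carry_out --pt "0 0 0 0" --pt "0 0 0 0" --pt "0 0 0 0" --pt "0 0 0 0" --claw 1 --squeeze 30

```text
t: 17.18
position: [451.1, -262.4, -0.7]
eef_rot: [179.9, 0.0, 99.1]
wrist_force: [-0.8, 0.8, 7.0]
width: 20.8
finger_force: 29.2
```

Emit:
carry_out --pt "0 0 -15 0" --pt "0 0 -40 0" --pt "0 0 -45 0" --pt "10 5 -20 0" --pt "50 18 0 0" --pt "55 20 0 0" --pt "55 20 0 0" --pt "55 20 0 0" --pt "44 13 0 0" --pt "10 2.5 0 0"

```text
t: 18.42
position: [503.8, 32.1, 119.2]
eef_rot: [180.0, -0.0, 99.3]
wrist_force: [-0.9, -1.9, -0.7]
width: 20.3
finger_force: 29.5
```

Emit:
carry_out --pt "0 0 0 0" --pt "0 0 0 0"

```text
t: 18.68
position: [503.6, 27.1, 118.8]
eef_rot: [180.0, 0.0, 99.0]
wrist_force: [0.1, -0.4, -0.6]
width: 20.7
finger_force: 29.5
```

```bash
python3 - <<'E'
from look import *
s=sense();delta(s,[504,28.7,47.3])
E
```

```text
t 18.68 pos [503.6  27.1 118.8] rot [1.7999e+02 1.0000e-02 9.8950e+01] w 20.7 delta [ 1.5  0.7 71.5] turn -0.15
```

Emit:
carry_out --pt "1.5 0.5 15 0" --pt "0 0 25 0" --pt "0 0 15 0" --pt "0 0 8 0" --pt "0 0 3 0" --pt "0 0 0 0" --pt "0 0 0 0"

```text
t: 19.55
position: [504.3, 30.6, 53.0]
eef_rot: [179.9, -0.0, 99.1]
wrist_force: [0.0, -0.0, -0.7]
width: 20.2
finger_force: 29.5
```

Emit:
carry_out --pt "0 0 2 0" --pt "0 0 2 0" --pt "0 0 1 0" --pt "0 0 0 0"

```text
t: 20.05
position: [503.9, 30.5, 47.5]
eef_rot: [-180.0, -0.0, 99.1]
wrist_force: [1.4, -0.3, -0.2]
width: 20.6
finger_force: 29.6
```

Emit:
carry_out --pt "-1 0 1 0" --pt "0 0 0.5 0" --pt "0 0 0 0" --pt "0 0 0 0"

```text
t: 20.55
position: [504.3, 30.3, 47.3]
eef_rot: [180.0, -0.1, 99.1]
wrist_force: [-8.0, 2.3, 19.1]
width: 20.5
finger_force: 31.4
```

Contact at 19 N upward, so the disc is resting on the body. Release and rise slowly, then check.

Emit:
carry_out --pt "0 0 -0.8 0" --pt "0 0 0 0" --pt "0 0 0 0" --pt "0 0 0 0" --pt "0 0 -15 0" --pt "0 0 -40 0" --pt "0 0 -40 0" --pt "-30 0 -10 0" --pt "-40 0 0 0" --pt "0 0 0 0" --claw 0.2

```text
t: 21.8
position: [515.4, -43.1, 153.1]
eef_rot: [179.9, 0.0, 98.8]
wrist_force: [-0.3, 0.1, 1.2]
width: 34.1
finger_force: 0.0
```

```bash
python3 - <<'E'
from look import *
s=sense();delta(s,POCK);d=get_image("wrist");pickle.dump((s,d),open("w7.pkl","wb"))
P=np.array([504.,30.5,56]);p,r=project(s,d,P);print(p,r)
x,y=p.astype(int)-45;g=cv2.resize(cv2.cvtColor(d["color"],cv2.COLOR_RGB2GRAY)[y:y+90,x:x+90],None,fx=4,fy=4,interpolation=2)
for z,(lo,hi) in((76,(40,65)),(56,(85,115))):
    cc=cv2.HoughCircles(g,cv2.HOUGH_GRADIENT,1,15,param1=80,param2=20,minRadius=lo,maxRadius=hi)
    if cc is not None:
        for X,Y_,r in cc[0][:3]:
            u,v=(X+.5)/4-.5+x,(Y_+.5)/4-.5+y;print(z,u.round(1),v.round(1),r/4,whit(s,d,u,v,z).round(1))
m=cv2.resize(g,(45,45),interpolation=cv2.INTER_AREA)
for k in range(0,45,2): print("".join("%x"%(q//16) for q in m[k]))
E
```

```text
t 21.8 pos [515.4 -43.1 153.1] rot [1.7992e+02 5.0000e-02 9.8790e+01] w 34.1 delta [ 71.7   0.2 143.1] turn -0.31
[256.05347787 102.92323721] 26.998343422678037
76 257.5 103.0 11.525 [505.1  30.   76. ]
56 255.2 101.5 25.025 [503.1  31.6  56. ]
56 257.2 105.2 27.225 [505.3  28.7  56. ]
56 251.2 102.2 27.775 [499.9  30.5  56. ]
aaaaaaaaaaaaaaaaaaaaaaaaaaaaaaaaaaaaaaaaaaaaa
aaaaaaaaaaaaaaaaaaaaaaaaaaaaaaaaaaaaaaaaaaaaa
bbbbbbbbbbbbbbbaabbaaaaaaaaaaaaaaaaaaaaa99aaa
b8446bbbbbbbbbbaabbaaaaaaaaaaaaaaaaaaaa83359a
bba99bbbbbbbbbbbbaa9888889aaaaaaaaaaaaaaaaaa8
bbbbbbbbbbbbba866679abbaa986678aaaaaaaaaaaa99
bbbbbbbbbbb8667abbbbbbbbbbbbba8679aaaaaaaa99a
bbbbbbbbb8778bbbbbbbbbbbbbbbbbbb7679aaaaaa999
bbbbbbba7779bbbbbbbbbbbbaaaabbbab9678aaaaa997
bbbbbbb7769bbbbbabbbbbbbbbbaaabbbb8778aa9a999
abaabb7666bbbbbabbbbbbbbbaaaa9bbbba7778a9a99a
abaaba6668bbbbbabbbbbbbbbaaaa95abab7677a9a999
abaab96666bbbbbaabbaaaaaaaaa9768aaa847799a998
aaaab966769bbbbba9aaaaaaaa99657aaa96477a99999
aaaaab77766abbbbbb989aaa9865579aa954688999999
aaaaab977768aabbbbbb965555767aaa8644789999999
aaaaaaa87778899aaaaaaaaaaaaaa9654444799999997
aaaaaaaa9777779a88aa9aaaa97755444468999999999
bbaaaaaaaa9777777876666666554445789999999999a
bbbbabaabbba97777778877765589989aabba9999999a
bbbbbbbbbbbbaaaa988888888899abbbbbba999999999
bbb78bbbbbbbbbba999bbbbbbbbbbbbbbbbba998448aa
bb745abbbbbbbbbaaaabbbbbbbbbbbbabbbba999558ab
```

Measured without a view: the stub circle is at (505.1, 30.0) and the disc at about (503–505, 30–31.6), so the disc is centred on the body. Now back to the handle, approaching from above.

Emit:
carry_out --pt "0 0 -40 -0.3" --pt "0 0 -50 0" --pt "10 0 -50 0" --pt "20 20 -17 0" --pt "20 25 0 0" --pt "15 25 0 0" --pt "7 19 0 0" --pt "0 0 0 0" --pt "0 0 0 0"

```text
t: 22.98
position: [590.6, 45.6, 309.1]
eef_rot: [-180.0, 0.0, 99.4]
wrist_force: [-0.4, 0.3, -0.3]
width: 34.3
finger_force: 0.0
```

```bash
python3 - <<'E'
from look import *
s=sense();delta(s,[592.5,42,240]);d=get_image("wrist");pickle.dump((s,d),open("w8.pkl","wb"))
B=fx(73,0,270)
for k in (-50,0,50):print(project(s,d,B+FY*k)[0])
g=cv2.cvtColor(d["color"],cv2.COLOR_RGB2GRAY)
for v in range(110,240,12): print(v,"".join("%x"%(q//16) for q in g[v,205:305]))
E
```

```text
t 22.98 pos [590.6  45.6 309.1] rot [-179.99    0.     99.36] w 34.3 delta [-3.8  1.3 69.1] turn 0.26
[256.08047377 277.10716558]
[256.43158107 215.73085472]
[256.80488136 143.79385037]
110 bbbbbbbbbbbbbbbbbbbbbbbbbbbbbbbbbbbbbbbbbbbbbbb89bbbbbbbbbbba7454686777777777757abbbbbbbbbbbbbbbbbbb
122 bbbbbbbbbbbbbbbbbbbbbbbbbbbbbbbbbbbbbbbbbbbbbbb89bbbbbbbbbbb974555577777777777677767abbbbbbbbbbbba75
134 bbbbbbbbbbbbbb8459ba668abbbbbbbbbbbbbbbbbbbbba767777766543333545446777777777766777779bbbbbbbbbbabbbb
146 445777679bbbbbbbbbba767abbbbbbbbbbbbbbbbba6678899aa998887654544554777777777776677778abbbbbbbbbbbbbbb
158 bbb95653355789bbbbbb747bbbbbbbbbbbbbbbbbbb7778899aa99888765455456967777777777666767668bbbbbbbbbbbbbb
170 a765555558abbbbbbbbb857bbbbbbbbbbbbbbbbbbc66788999a9988776545545586777777777766776777779bbbbbbbbbbbb
182 abbbabbbbbbbbaa6445a957bbbbbbbbbbbbbbbbbbb77888999999887765454545ba77777777775777777767abbbbbbbbbbbb
194 bbbbbbbbbbbbbbbbbbbbbbbbbbbbbbbbbbbbbbbbbb87899aabbaa9998764435532877777777766777777668bbbbbbbbba888
206 77777777777777777777777777777777777777777767899aaabaa99887644356335555777777677777777777777777777777
218 7777777777777777777777777777777777777777775456aaabbaa99887644355225577777777577777777777777777777777
230 7644444444442010036777777777777777777777776455666777666555445455333477777777677777762000023444443333
```

Emit:
carry_out --pt "-3 0.7 20 0.2" --pt "0 0 25 0" --pt "0 0 16 0" --pt "0 0 8 0" --pt "0 0 0 0"

```text
t: 23.65
position: [592.2, 43.0, 239.9]
eef_rot: [-180.0, -0.0, 99.2]
wrist_force: [0.1, -0.6, -0.0]
width: 33.9
finger_force: 0.0
```

Emit:
carry_out --pt "0 0 0 0" --pt "0 0 0 0" --pt "0 0 0 0" --pt "0 0 0 0" --claw 1 --squeeze 30

```text
t: 24.15
position: [591.6, 42.9, 240.7]
eef_rot: [-179.9, -0.0, 99.2]
wrist_force: [-8.5, -0.8, 5.4]
width: 11.1
finger_force: 29.2
```

```bash
python3 - <<'E'
import numpy as np
th=np.linspace(1.5,0.81,10);p=np.c_[-170*np.cos(th),-170*np.sin(th)];print(np.diff(p,axis=0).round(1).tolist())
E
```

```text
[[-13.0, 1.4], [-12.8, 2.4], [-12.6, 3.4], [-12.3, 4.3], [-11.9, 5.3], [-11.5, 6.2], [-11.0, 7.0], [-10.4, 7.8], [-9.8, 8.6]]
```

Emit:
carry_out --pt "0 -13 1.4 0" --pt "0 -12.8 2.4 0" --pt "0 -12.6 3.4 0" --pt "0 -12.3 4.3 0" --pt "0 -11.9 5.3 0" --pt "0 -11.5 6.2 0" --pt "0 -11 7 0" --pt "0 -10.4 7.8 0" --pt "0 -9.8 8.6 0" --pt "0 0 0 0"

```text
t: 25.4
position: [487.1, 25.9, 192.5]
eef_rot: [-179.9, -0.0, 99.2]
wrist_force: [-0.6, -4.4, 1.1]
width: 10.5
finger_force: 31.5
```

Emit:
carry_out --pt "0 0 0 0" --pt "0 0 0 0" --pt "0 0 0 0" --pt "0 0 0 0"

```text
t: 25.9
position: [488.3, 26.0, 193.6]
eef_rot: [-180.0, 0.0, 99.2]
wrist_force: [-3.6, -3.7, 6.3]
width: 10.2
finger_force: 31.8
```

```bash
python3 - <<'E'
from look import *
s=sense();delta(s,[0,0,0]);p=s["position"]-O;x=p@FX;z=p[2]+29.3
print("angle by x",np.arccos((85-x)/170),"by z",np.arcsin((z-100)/170),"atan",np.arctan2(z-100,85-x),"rad",np.hypot(z-100,85-x))
d=get_image("wrist")
g=cv2.cvtColor(d["color"],cv2.COLOR_RGB2GRAY)
for th in(.7,.8,.9):
    for k in(50,20): print(th,project(s,d,fx(85-170*np.cos(th),k,100+170*np.sin(th)))[0])
for v in range(130,240,12): print(v,"".join("%x"%(q//16) for q in g[v,205:305]))
e=get_image("side");cv2.imwrite("pics/s9.png",e["color"][:,:,::-1])
P=np.array([504,30.5,76.]);c=np.linalg.inv(e["cam_to_world"]);q=c[:3,:3]@P+c[:3,3];K=e["mtx"]
u,v=int(K[0,2]+K[0,0]*q[0]/-q[2]),int(K[1,2]-K[1,1]*q[1]/-q[2]);print("stub top side px",u,v)
gs=cv2.cvtColor(e["color"],cv2.COLOR_RGB2GRAY)
for r in range(v-6,v+28,2): print("".join("%x"%(q//16) for q in gs[r,u-22:u+22]))
E
```

```text
t 25.9 pos [488.3  26.  193.6] rot [-1.7995e+02  1.0000e-02  9.9180e+01] w 10.2 delta [  52.1 -486.2  193.6] turn 0.08
angle by x 0.8190360272392353 by z 0.8079473098526763 atan 0.8138047619607144 rad 169.05634664379613
0.7 [227.53320526 149.53651179]
0.7 [228.81585076 209.57607222]
0.8 [251.54296243 152.98910675]
0.8 [251.70516281 218.35376031]
0.9 [283.35246567 156.95433282]
0.9 [281.54085713 227.52809172]
130 bbbbbbbbbbbbbbbbbbbbbbbbbbbbbbbbbbbbbbbbbbbbbbbbbbbbbbbbbbbbbbbbbbbbbbbbbbbbbbbbbaabbabbbbbbbb968888
142 bbbbbbbbbbbbbbbbbbbbbbbbbbbbbb854446bbba866777788888777766666666666666666666666666666666666667767766
154 bbbbbbbbbbbbbbbbbbbbbbbbbbbbbbbbbbbb7678888899999999888887776666666666666666666666665555555555555555
166 bbbbbbbbbbbbbbbbbbbbbbbbbbbbbbbbbbbb8678888899999999888887776654686677889aaaa55577775554444444688888
178 bbbbbbbbbbbbbbbbbbbbbbbbbbbbbbbbbbbb86788889999999998888877766549aaaabbbbbb7777757755555445888788888
190 bbbbbbbbbbbbbbbbbbbbbbbbbbbbbbbbbbbba6778889999999998888887766548a99999998abb95555444445456987788888
202 bbbbbbbbbbbbbbbbbbbbbbbbbbbbbbb85446a66788899999999988
[... 451 characters left out ...]
88888888888cdddeffc76beee
767777776888878888888888888898898888876678cd
76666677788888888888bedccb988998888887667888
66666678888888888887cedcca888888888887667878
66666665777888888876778888dda888888886667888
66666666666657775776788888eefa78887656788888
666656666666658788dedccbdffebbc97776acc98877
66666666666658b97788999a88979bdededc9bdeeeee
666666666659bbb86654329bab9789bcddeeeb8deeee
6666666666555555685112599899879abddeb79eeeee
666666665acbcb9657768799aa998a89ceea5beeeeee
6666666876abbbccb97788999aaabcdded96beeeeeee
66666667777788aabca887bdeeededccd96ceeeeeeee
666666589887777777668877888aa97975ceeeeeeeee
666659cdddddddddcaa87887677767777ceeeeeeeeee
7597cdddddddeeedddd978dfeedddbabeeeeeeeeeeee
```

```bash
python3 - <<'E'
from plant import *
print(close_job())
E
```

```text
the job is handed in; nothing more can be done
None
```

I handed the job in at about 26 s of the 72 s. The body measured home in the pocket, the top disc measured centred on it, and the hatch is held by its bar at about 0.81 rad; the hand-in returned no verdict, so I don't have the judged result.

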